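# Hold the clip open over the job card

## Task

Squeeze the steel bulldog clip open, take it off the wooden caddy's wall, and hold it wide open astride the middle of the job card's top edge, square to the card, a jaw well down past the edge on each side and touching neither card nor stand, so that I can slip a sketch in. Finish there with the clip still squeezed open and held in the air: do not let it close or let go. Do not shift the card stand or disturb the other things on the bench.

Things in the scene. Friction and masses are not known exactly. Their poses are not given: they have to be found in the camera images.
- clip: Plain steel bulldog letter clip, 67 mm tall, 69 g, parked jaws down on the caddy's front wall. Origin: middle of its coil spring's axis (coil 11 mm across), the hinge. z up to the finger tabs, y along the hinge and the 64 mm wide jaws, x across them: the direction to squeeze. Both plates turn equally, so the axes stay midway between them; plate a on the -x side, b on +x.
- tab_a (a point): Middle of the top end of plate a's finger tab (30 mm wide along y, 2.4 mm sheet, rising from beside the coil to 34 mm above the origin when shut, 39 mm open). Over their outsides the tab ends measure 42 mm shut, 36 mm as parked, 14 mm fully squeezed, when the tabs stand parallel. Each tab resists with about 6 N as parked, 11 N fully squeezed; let go, the clip snaps shut.
- tab_b (a point): The same on plate b.
- jaw_a (a joint): Opening angle of plate a (plate b turns equally the other way), rad: 0 shut, about 0.10 as parked, 0.39 at the stop, where the lips gape 23 mm; 0.26 is a 16 mm gape.
- lip_a (a point): Centre of the rolled lip (radius 2 mm) of plate a, midway along its 64 mm width; 31 mm below the clip's origin when shut, 29.5 mm when wide open.
- lip_b (a point): The same on plate b.
- caddy: Fixed wooden caddy, an open box 96 (x) by 150 (y) by 70 mm high, walls 6 mm thick; a block of burrs stands inside at its back, below the rim. Origin: centre of the underside, z up. The clip sits on the front (-x) wall, middle plane x = -45 mm, somewhere along y: its coil rests on the rim and its jaws reach 27 mm down the wall on both sides.
- stand: Wooden stand 70 mm (x) by 125 mm (y) by 26 mm high, holding a stiff white card upright in a slot; loose, 0.75 kg in all. Origin: centre of the underside, z up. The card is 3 mm thick (along x), 105 mm wide (along y), fixed in the stand in the plane x = 0, with a ring sketch on each face.
- card_top (a point): Middle of the card's top edge, 135 mm above the bench; axes as the stand's: x across the card, y along the edge, z up.
- bench_block: Bystander: round steel block, 66 mm diameter, 26 mm high; origin at the centre of the underside.
- dish: Bystander: white porcelain dish, 80 mm diameter, 22 mm high; origin at the centre of the underside.
- wax_tube: Bystander: short dark green wax tube standing on end, 34 mm diameter, 30 mm high; origin at the centre of the underside.
- brass_cup: Bystander: brass cup, 54 mm diameter at the rim, 40 mm high; origin at the centre of the underside.
Things that resemble listed ones, but are neither listed nor needed, are in the scene too. Leave any orange or purple look-alike of the clip alone.

How it is judged:
By the outcome, as a careful person would: the job done as asked, in the order asked, and still so for the second after the job is handed in, while the arm keeps its last pose, push and grip.
It also fails if it takes over 42 s, if anything falls off the work surface, if the arm or the gripper's body presses on something with over 40 N, if the wrist force passes 120 N, or if a joint passes its speed limit or range.

## Robot

A 6-joint arm with a two-finger parallel gripper is mounted at the origin on the work surface. World frame = base frame: x ahead of the robot, y to its left, z up, the work surface at z = 0. Lengths are in m, angles in rad, forces in N, time in s.
With the tool pointing down it reaches from about 0.35 to 0.975 m from the base axis. Payload 4.9 kg.
Tool frame: the origin (TCP) lies between the finger pads; the fingertips stand 19 mm ahead of it and the grasp point (between the pads) is the TCP; z points along the fingers, y is the line along which they close (so a half turn about z gives the same grasp; the last joint's range is limited). The gripper opens to 85 mm and grips with 20 to 120 N. Pads are 22 mm wide; open, the fingers measure 114 mm over their backs; the gripper's body (76 mm by 85 mm) begins 54 mm behind the grasp point. The pads swing forward as they close: fully open they stand 13 mm farther back than shut.
Start: joints at [-1.371, 0.053, 1.613, -0, 1.476, -0.119], TCP at [0.196, -0.593, 0.25] pointing down, gripper open.
Joint ranges: [-3.01, 3.01], [-1.01, 2.22], [0.06, 2.58], [-1.02, 4.17], [0.09, 2.62], [-3.14, 3.14]. Speed limits (rad/s): [2.57, 2.57, 3.14, 3.14, 3.14, 3.14].

## Interface

Orientations are given as a rotation vector (axis times angle).
In Python, from station import ctrl gives the robot as it stands. The module is installed in compiled form; this text tells all that it offers.
- The arm moves only by the tool servo_tool, never from a script. Its argument "increments" is a list that holds one entry, the list of rows, each a list of 5 numbers: the finger opening in cm, from 0 to 8.54, then the shift along the tool's x, y, z in cm, then the turn about the tool's z in degrees. A call has 1 to 5 rows; each row is the pose to reach, as a shift and turn from the pose commanded when the call began, along the tool's axes at that moment; what a row does not reach only later rows make up. A row lasts 1/10 s, in which the tool goes at most 50 mm and 8.59 degrees, less where a joint would pass 70% of its speed; a pose out of reach is approached as far as the arm can. A call with a gripper value outside its range is refused whole. The fingers move at their own pace and stop on an object; "newtons" is the grip in N (left out, the last holds). Time passes only in rows, so rows that repeat a pose let the fingers close. It gives the time, the measured TCP pose, the force, the opening and the grip force at its end, in the units of the state.
- ctrl.get_obs(): the state, without advancing time (a new reading comes with each control period).
- ctrl.get_image(name): name is "scene" or "top" or "wrist"; returns a dict with "img" (384x512x3 uint8, red, green, blue), "fx", "fy", "cx", "cy" (pixels), "rvec" (rotation vector, rad) and "tvec" (3), from world to camera coordinates, as OpenCV has them; the wrist camera has in their place "mount" (4x4, takes a point from camera to tool coordinates, whose origin is the TCP and whose axes are the flange's). Camera axes: x right, y down, z forward; pixel columns grow to the right and rows downward; lengths in m; the calibration is good to about 2 mm. A picture is of the moment at which its call begins: read the wrist's pose just before it. There is no depth.
- ctrl.finish_job(): hands the job in; it is judged then, once.
The state is a dict: "t": time; "q": joint angles; "dq": joint speeds; "effort": joint torques, N m; "tool_pos": TCP position; "tool_rot": TCP orientation; "contact_force": force on the tool from outside, world axes, zero at the start; "wrist_torque": the same for the moment, N m; "opening": finger opening in m; "grip_force": force on a finger pad.
Only numpy, scipy, OpenCV 4.12 (cv2) and the standard library are available. Lean on these libraries where they do the work, as an engineer would, in place of code of your own. Each camera call takes 0.05 s, during which the arm holds its last target. There are 200 camera calls.

## Working session

There is one attempt and no reset: what is moved stays moved. The work goes in short steps, Python scripts to look and compute and a tool call to move; the robot and the scene stay as the last step left them, time stands still between calls to the robot, and variables do not carry over. Pictures are saved under pics/ and viewed, at most 10 in all, crops included, and the job is handed in when it is done.

Besides the shell and the picture viewer there is one more tool, called after ">>>" by a JSON object that holds its "name" and its "arguments". servo_tool: Moves the arm, as the interface text tells. Its arguments: {"type":"object","properties":{"increments":{"type":"array"},"newtons":{"type":"number"}},"required":["increments"]}

```bash
mkdir -p pics; cat > h.py <<'E'
import numpy as np, cv2
from station import ctrl
from scipy.spatial.transform import Rotation as R
def cam(name):
    o=ctrl.get_obs(); d=ctrl.get_image(name)
    K=np.array([[d["fx"],0,d["cx"]],[0,d["fy"],d["cy"]],[0,0,1]])
    if name=="wrist":
        T=np.eye(4);T[:3,:3]=R.from_rotvec(o["tool_rot"]).as_matrix();T[:3,3]=o["tool_pos"]
        C=T@np.array(d["mount"])
    else:
        W=np.eye(4);W[:3,:3]=R.from_rotvec(np.ravel(d["rvec"])).as_matrix();W[:3,3]=np.ravel(d["tvec"])
        C=np.linalg.inv(W)
    return d["img"],K,C
def ray(K,C,p):
    v=C[:3,:3]@np.linalg.inv(K)@[p[0],p[1],1.]; return C[:3,3],v
def onz(K,C,p,z):
    c,v=ray(K,C,p); return c+v*(z-c[2])/v[2]
def tri(a,b):
    # a,b=(K,C,p)
    A=[];y=[]
    for K,C,p in (a,b):
        c,v=ray(K,C,p);v=v/np.linalg.norm(v);P=np.eye(3)-np.outer(v,v);A.append(P);y.append(P@c)
    s=np.linalg.lstsq(np.vstack(A),np.hstack(y),rcond=None); return s[0],s[1]
def proj(K,C,X):
    q=K@np.linalg.inv(C)[:3]@np.append(X,1); return q[:2]/q[2]
def save(n,img): cv2.imwrite("pics/"+n,img[:,:,::-1])
E
python3 - <<'E'
from h import *
import pickle
D={n:cam(n) for n in ("scene","top")}
pickle.dump(D,open("d0.pkl","wb"))
for n in D: save(n+"0.png",cv2.resize(D[n][0],(800,600),interpolation=cv2.INTER_CUBIC)); print(n,D[n][1][0,0],D[n][2][:3].round(3).tolist())
o=ctrl.get_obs();print(o)
E
```

```text
scene 450.2713367277683 [[-0.496, 0.498, -0.711, 1.377], [0.868, 0.262, -0.422, 0.497], [-0.024, -0.826, -0.563, 0.766]]
top 362.0225061667478 [[0.033, -0.978, 0.206, 0.369], [-0.999, -0.031, 0.014, -0.016], [-0.007, -0.206, -0.978, 1.039]]
{'t': 0.1, 'q': array([-1.37100100e+00,  5.33199387e-02,  1.61414373e+00, -5.90945289e-06,
        1.47602063e+00, -1.19045979e-01]), 'dq': array([-0.00010309, -0.0020674 , -0.00129135,  0.00046441, -0.00030014,
       -0.00133697]), 'effort': array([ 1.15082617e-04, -3.94904923e+01, -3.71362031e+01, -1.47293736e-04,
        3.94896080e-03, -3.46873410e-07]), 'tool_pos': array([ 0.1957826 , -0.59298745,  0.24917564]), 'tool_rot': array([-3.09988939e+00, -4.98416868e-01,  1.29090874e-04]), 'contact_force': array([0.8445716 , 1.15972935, 0.05586195]), 'wrist_torque': array([ 0.0151215 , -0.03803996,  0.00485448]), 'grip_force': 0.0, 'opening': 0.08536355046912018}
```

View pics/scene0.png

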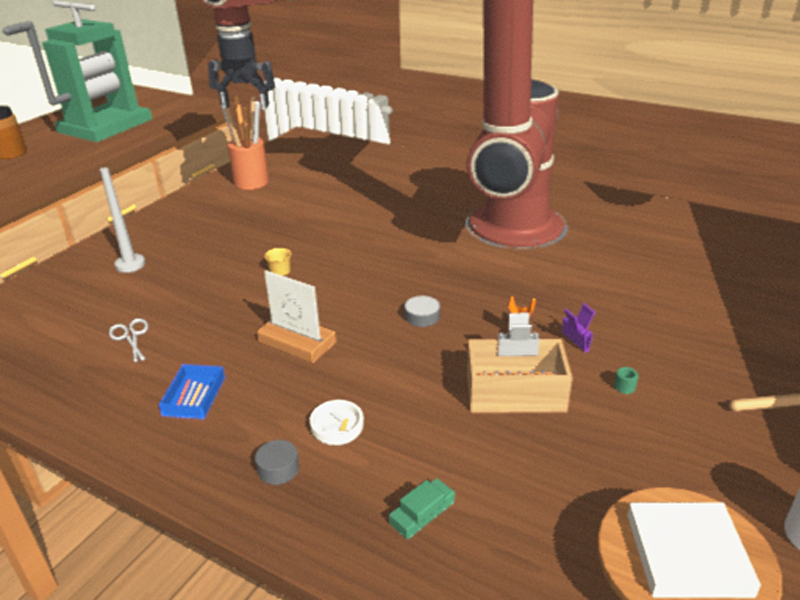

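View pics/top0.png

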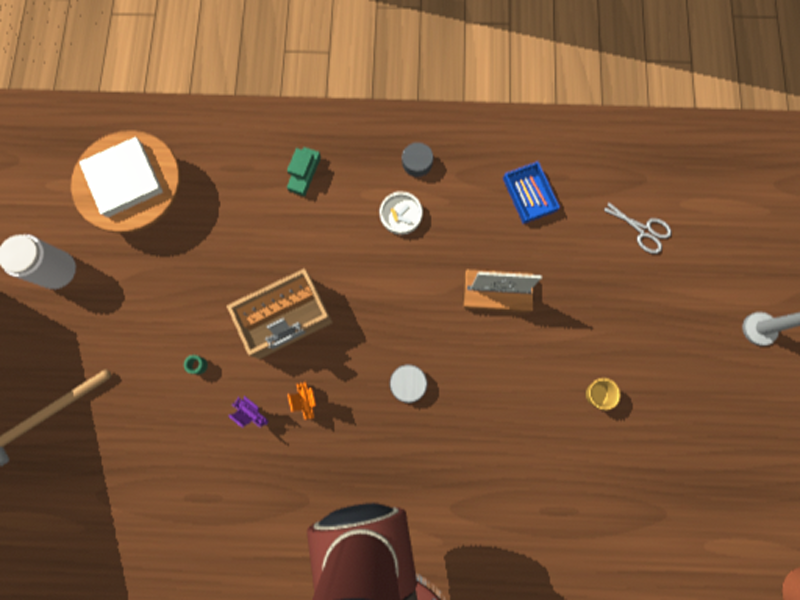

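The scene view shows the steel clip at (518,335) on the caddy's front wall, the card at (292,305) and orange and purple look-alikes at (520,305) and (578,328). The top view shows the steel clip at (283,332), orange at (302,400), purple at (247,412) and the card's top edge at about (472,272)–(541,277). The grey one on the wall fits the description; I'll confirm it in a crop.

```bash
python3 - <<'E'
from h import *
import pickle
D=pickle.load(open("d0.pkl","rb"))
def crop(n,x,y,w=80,h=60): return cv2.resize(D[n][0][y:y+h,x:x+w],(w*5,h*5),interpolation=cv2.INTER_CUBIC)
A=np.vstack([np.hstack([crop("scene",295,185),crop("top",140,168)]),np.hstack([crop("scene",160,170),crop("top",283,160)])])
save("crop1.png",A)
K,C=D["top"][1:]
s=512/800
for p in [(228,306),(305,270),(330,320),(248,354)]: print("rim",onz(K,C,np.array(p)*s,.07).round(4))
for p in [(472,272),(541,277)]: print("card",onz(K,C,np.array(p)*s,.135).round(4))
E
```

```text
rim [0.5469 0.3014 0.07  ]
rim [0.616  0.1711 0.07  ]
rim [0.5279 0.1215 0.07  ]
rim [0.4642 0.2588 0.07  ]
card [ 0.6048 -0.1169  0.135 ]
card [ 0.5999 -0.2302  0.135 ]
```

View pics/crop1.png

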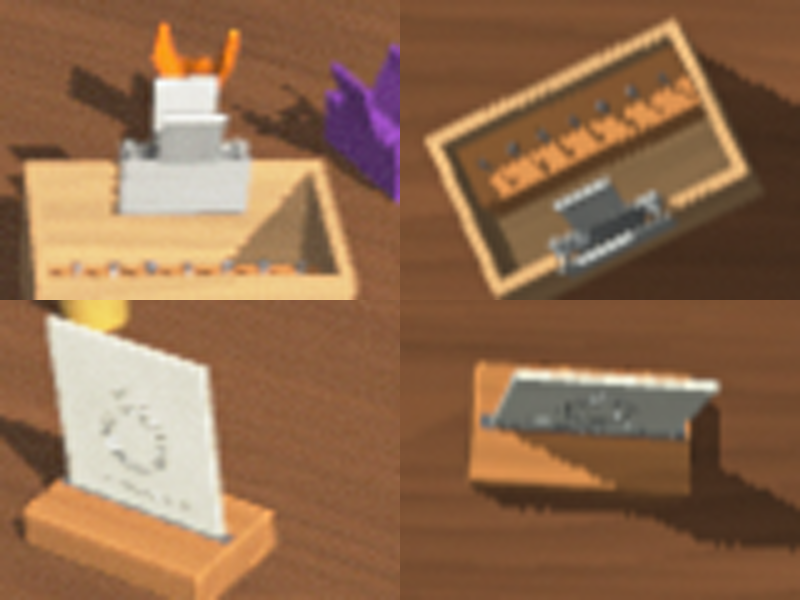

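```bash
python3 - <<'E'
from h import *
import pickle
D=pickle.load(open("d0.pkl","rb"))
K,C=D["top"][1:]; Ks,Cs=D["scene"][1:]
def t(p,o,off): return ((p[0]-off[0])/5+o[0]-.4,(p[1]-off[1])/5+o[1]-.4)
T1=lambda p:t(p,(140,168),(400,0)); S1=lambda p:t(p,(295,185),(0,0))
T2=lambda p:t(p,(283,160),(400,300)); S2=lambda p:t(p,(160,170),(0,300))
r=[onz(K,C,T1(p),.07)[:2] for p in [(428,138),(677,20),(750,175),(497,297)]]
print(np.round(r,4), [np.linalg.norm(r[i]-r[(i+1)%4]).round(4) for i in range(4)])
for i,j in((0,1),(3,2)): d=r[i]-r[j]; print("y-axis yaw",np.degrees(np.arctan2(-d[0],d[1])))
for i,j in((0,3),(1,2)): d=r[i]-r[j]; print("x-axis yaw",np.degrees(np.arctan2(d[1],d[0])))
for n,a,b in [("cardL",(518,373),(50,318)),("cardR",(718,384),(208,368))]:
    print(n,tri((K,C,T2(a)),(Ks,Cs,S2(b))),onz(K,C,T2(a),.135))
for n,a,b in [("tab far",(582,193),(193,118)),("tab near",(604,250),(185,80))]:
    print(n,tri((K,C,T1(a)),(Ks,Cs,S1(b))),onz(K,C,T1(a),.111))
a=(556,250);b=(662,203)
print("hinge ends",onz(K,C,T1(a),.0755),onz(K,C,T1(b),.0755))
M=ctrl.get_image("wrist"); print(np.round(M["mount"],3),M["fx"])
E
```

```text
[[0.5486 0.3035]
 [0.6194 0.1719]
 [0.5338 0.1262]
 [0.4631 0.258 ]] [np.float64(0.1494), np.float64(0.0971), np.float64(0.1495), np.float64(0.0969)]
y-axis yaw 28.293452355388368
y-axis yaw 28.21825916204442
x-axis yaw 28.0557479841731
x-axis yaw 28.102445691826706
cardL (array([ 0.62222535, -0.15691511,  0.16027251]), array([0.00307703])) [ 0.60477172 -0.12750385  0.135     ]
cardR (array([ 0.58354848, -0.1922182 ,  0.11824813]), array([0.00411019])) [ 0.60219804 -0.23009378  0.135     ]
tab far (array([0.51440809, 0.20721665, 0.11091558]), array([1.33677313e-07])) [0.5144961  0.20695503 0.111     ]
tab near (array([0.48541979, 0.19253846, 0.11094902]), array([1.04158851e-06])) [0.48512598 0.19319829 0.111     ]
hinge ends [0.48874021 0.2269798  0.0755    ] [0.51602612 0.17190465 0.0755    ]
[[-0.    -0.96  -0.28   0.072]
 [ 1.     0.    -0.001 -0.001]
 [ 0.001 -0.28   0.96  -0.124]
 [ 0.     0.     0.     1.   ]] 282.08733957854224
```

The crop confirms it: the grey clip sits astride the near wall. By colour and place neither look-alike (orange behind it, purple to the right) is meant. The clip is at about (0.499, 0.200) with yaw 28°, and the triangulated tabs come out at z 0.111 as expected. Next I go to a hover above it.

```bash
cat >> h.py <<'E'
def plan(x,y,z,h):
    o=ctrl.get_obs(); M=R.from_rotvec(o["tool_rot"]).as_matrix()
    d=M.T@(np.array([x,y,z])-o["tool_pos"])*100
    cur=np.degrees(np.arctan2(M[1,1],M[0,1])); t=-((h-cur+180)%360-180)
    print("t",o["t"],"shift cm",d.round(2),"turn",round(t,2),"pos",o["tool_pos"].round(4),"zaxis",M[:,2].round(3),"hd",cur.round(2))
E
python3 -c "
from h import *
plan(.499,.1995,.25,28.2)"
```

```text
t 0.15 shift cm [ 5.363e+01 -6.576e+01  5.000e-02] turn -99.94 pos [ 0.1958 -0.593   0.2493] zaxis [-0.     0.002 -1.   ] hd -71.74
```

>>> {"name": "servo_tool", "arguments": {"increments": [[[8.5, 3, -3.7, 0, -5.5], [8.5, 6, -7.3, 0, -11], [8.5, 9, -11, 0, -16.5], [8.5, 12, -14.6, 0, -22], [8.5, 15, -18.3, 0, -27.5]]], "newtons": 40}}

```text
t: 0.65
tool_pos: [0.2812, -0.3708, 0.2498]
tool_rot: [-2.892, -1.226, -0.0]
contact_force: [1.2, 0.5, 0.6]
opening: 0.0853
grip_force: 0.0
```

```bash
python3 -c "
from h import *
plan(.499,.1995,.25,28.2)"
```

```text
t 0.65 shift cm [ 5.614e+01 -2.400e+01  2.000e-02] turn -72.25 pos [ 0.2812 -0.3708  0.2498] zaxis [ 0.     0.001 -1.   ] hd -44.05
```

>>> {"name": "servo_tool", "arguments": {"increments": [[[8.5, 4.3, -1.8, 0, -5.5], [8.5, 8.6, -3.6, 0, -11], [8.5, 12.9, -5.5, 0, -16.5], [8.5, 17.2, -7.3, 0, -22], [8.5, 21.5, -9.2, 0, -27.5]]]}}

```text
t: 1.15
tool_pos: [0.3652, -0.1527, 0.2502]
tool_rot: [2.517, 1.878, 0.0]
contact_force: [1.0, 0.2, -0.6]
opening: 0.085
grip_force: 0.0
```

```bash
python3 -c "
from h import *
plan(.499,.1995,.25,28.2)"
```

```text
t 1.15 shift cm [3.757e+01 2.800e+00 2.000e-02] turn -44.74 pos [ 0.3652 -0.1527  0.2502] zaxis [ 0.001 -0.    -1.   ] hd -16.54
```

>>> {"name": "servo_tool", "arguments": {"increments": [[[8.5, 4.5, 0.3, 0, -5.5], [8.5, 9, 0.7, 0, -11], [8.5, 13.5, 1, 0, -16.5], [8.5, 18, 1.3, 0, -22], [8.5, 22.5, 1.7, 0, -27.5]]]}}

```text
t: 1.65
tool_pos: [0.4462, 0.0581, 0.2502]
tool_rot: [1.998, 2.424, 0.0]
contact_force: [0.6, -1.5, 0.0]
opening: 0.0848
grip_force: 0.0
```

```bash
python3 -c "
from h import *
plan(.499,.1995,.25,28.2)"
```

```text
t 1.65 shift cm [12.87  7.88  0.02] turn -17.18 pos [0.4462 0.0581 0.2502] zaxis [ 0. -0. -1.] hd 11.02
```

>>> {"name": "servo_tool", "arguments": {"increments": [[[8.5, 4.3, 2.6, 0, -6], [8.5, 8.6, 5.2, 0, -12], [8.5, 12.8, 7.9, 0, -17.2], [8.5, 12.8, 7.9, 0, -17.2], [8.5, 12.8, 7.9, 0, -17.2]]]}}

```text
t: 2.15
tool_pos: [0.4995, 0.1974, 0.2494]
tool_rot: [-1.616, -2.693, 0.003]
contact_force: [-0.9, 0.2, -0.7]
opening: 0.0848
grip_force: 0.0
```

```bash
python3 -c "
from h import *
plan(.499,.1995,.25,28.2)
import pickle
D=cam('wrist');pickle.dump(D,open('w1.pkl','wb'))
print([proj(D[1],D[2],X).round(1) for X in ([.5144,.2072,.111],[.4854,.1926,.111],[.499,.1995,.0755])])
save('w1.png',cv2.resize(D[0],(800,600),interpolation=cv2.INTER_CUBIC))"
```

```text
t 2.15 shift cm [ 0.21  0.05 -0.06] turn -0.13 pos [0.4995 0.1974 0.2494] zaxis [-0.002 -0.001 -1.   ] hd 28.07
[array([272.4, 188.4]), array([238.7, 187.6]), array([254.6, 179.6])]
```

View pics/w1.png

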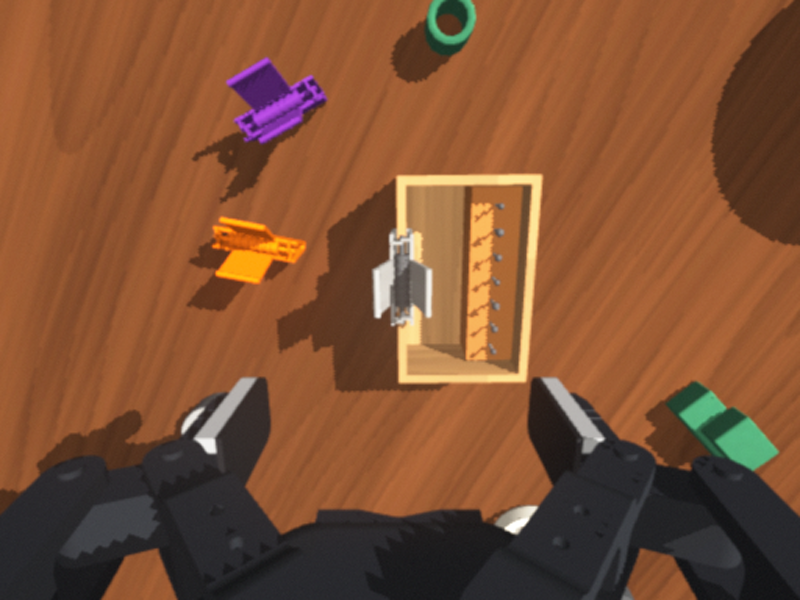

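The wrist view shows the steel clip's tabs at x 374–432, row 290, hinge at (401,277), with the finger pads evenly placed about x 400. The clip is about 2 mm off the prediction, so I'll work that out and go lower.

```bash
python3 -c "
from h import *
import pickle
im,K,C=pickle.load(open('w1.pkl','rb'))
s=.64
a,b=[onz(K,C,(x*s-.2,290*s-.2),.1105) for x in (374,432)]
print(a,b,np.linalg.norm(a-b),(a+b)/2)
h1,h2=[onz(K,C,(401*s-.2,y*s-.2),.0755) for y in (230,326)]
print(h1,h2,np.linalg.norm(h1-h2),(h1+h2)/2,np.degrees(np.arctan2(-(h1-h2)[0],(h1-h2)[1])))
m=((a+b)/2+(h1+h2)/2)/2
plan(m[0],m[1],.17,28.2)"
```

```text
[0.48485315 0.19465024 0.1105    ] [0.51636125 0.21146217 0.1105    ] 0.03571275909135568 [0.5006072  0.20305621 0.1105    ]
[0.48422922 0.23131666 0.0755    ] [0.51633232 0.17129948 0.0755    ] 0.06806372493242556 [0.50028077 0.20130807 0.0755    ] 28.142265479302313
t 2.2 shift cm [0.45 0.37 7.97] turn -0.22 pos [0.4994 0.1965 0.2497] zaxis [-0.001 -0.001 -1.   ] hd 27.98
```

>>> {"name": "servo_tool", "arguments": {"increments": [[[8.5, 0.2, 0.1, 3, -0.1], [8.5, 0.4, 0.3, 6, -0.1], [8.5, 0.4, 0.3, 8, -0.1], [8.5, 0.4, 0.3, 8, -0.1], [8.5, 0.4, 0.3, 8, -0.1]]]}}

```text
t: 2.7
tool_pos: [0.5006, 0.2004, 0.1708]
tool_rot: [1.619, 2.692, 0.0]
contact_force: [-0.3, -0.2, -0.1]
opening: 0.085
grip_force: 0.0
```

```bash
python3 -c "
from h import *
import pickle
for i in range(4): D=cam('wrist');plan(.5004,.202,.106,28.2)
pickle.dump(D,open('w2.pkl','wb'))
save('w2.png',cv2.resize(D[0][150:342,128:384],(800,600),interpolation=cv2.INTER_CUBIC))"
```

```text
t 2.75 shift cm [ 0.15 -0.04  6.6 ] turn -0.22 pos [0.5013 0.2008 0.172 ] zaxis [ 0.002  0.    -1.   ] hd 27.98
t 2.8 shift cm [ 0.14 -0.09  6.64] turn -0.2 pos [0.5016 0.2011 0.1724] zaxis [ 0.003  0.001 -1.   ] hd 28.0
t 2.85 shift cm [ 0.13 -0.1   6.65] turn -0.19 pos [0.5017 0.2013 0.1725] zaxis [ 0.003  0.001 -1.   ] hd 28.01
t 2.9 shift cm [ 0.11 -0.1   6.64] turn -0.17 pos [0.5016 0.2014 0.1724] zaxis [ 0.003  0.001 -1.   ] hd 28.03
```

View pics/w2.png

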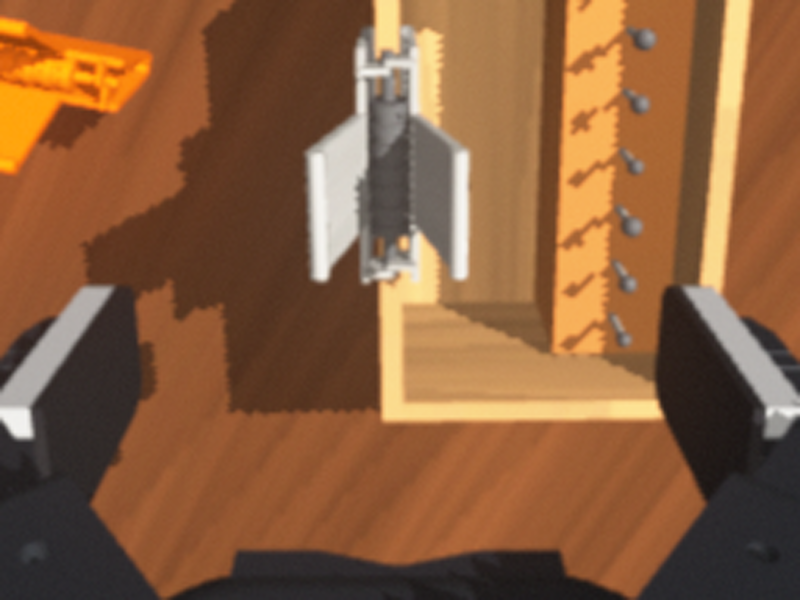

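The close view shows the tab outsides at x 306 and 470, row 214, and the fingers evenly about x 398. The clip lies slightly to the left.

```bash
python3 -c "
from h import *
import pickle
im,K,C=pickle.load(open('w2.pkl','rb'))
f=lambda x,y,z:onz(K,C,(x/3.125+128-.35,y/3.125+150-.35),z)
a,b=f(306,214.5,.1105),f(470,214.5,.1105)
print(a,b,np.linalg.norm(a-b),(a+b)/2)
h1,h2=f(390,28,.0755),f(390,283,.0755)
print(h1,h2,np.linalg.norm(h1-h2),(h1+h2)/2,np.degrees(np.arctan2(-(h1-h2)[0],(h1-h2)[1])))
m=(a+b)/2
plan(m[0],m[1],.106,28.2)"
```

```text
[0.48464381 0.19230607 0.1105    ] [0.51731357 0.20961743 0.1105    ] 0.03697291382706799 [0.50097869 0.20096175 0.1105    ]
[0.48406293 0.23355671 0.0755    ] [0.51686677 0.17149277 0.0755    ] 0.07019988968764093 [0.50046485 0.20252474 0.0755    ] 27.8586506699889
t 2.9 shift cm [-0.01 -0.1   6.64] turn -0.17 pos [0.5016 0.2014 0.1724] zaxis [ 0.003  0.001 -1.   ] hd 28.03
```

>>> {"name": "servo_tool", "arguments": {"increments": [[[8.5, 0, -0.1, 2, -0.1], [8.5, 0, -0.1, 4, -0.1], [8.5, 0, -0.1, 6, -0.1], [6, 0, -0.1, 6.4, -0.1], [5, 0, -0.1, 6.4, -0.1]]]}}

```text
t: 3.4
tool_pos: [0.4996, 0.2011, 0.1064]
tool_rot: [-1.614, -2.695, 0.001]
contact_force: [0.8, 0.5, 0.1]
opening: 0.0589
grip_force: 0.0
```

>>> {"name": "servo_tool", "arguments": {"increments": [[[5, 0, 0, 0, 0], [5, 0, 0, 0, 0], [5, 0, 0, 0, 0]]]}}

```text
t: 3.7
tool_pos: [0.5004, 0.2013, 0.1076]
tool_rot: [1.613, 2.694, 0.002]
contact_force: [-1.4, 0.7, 0.3]
opening: 0.0501
grip_force: 0.0
```

```bash
python3 -c "
from h import *
plan(.501,.201,.106,28.2)
print(ctrl.get_obs())
D=cam('wrist')
save('w3.png',cv2.resize(D[0][150:342,128:384],(800,600),interpolation=cv2.INTER_CUBIC))"
```

```text
t 3.7 shift cm [-0.05  0.04  0.16] turn -0.03 pos [0.5004 0.2013 0.1076] zaxis [ 0.002  0.    -1.   ] hd 28.17
{'t': 3.7, 'q': array([ 2.44412783e-01, -1.85403661e-02,  1.93422666e+00, -2.06131417e-05,
        1.22378429e+00, -2.47201713e-01]), 'dq': array([ 0.00124097,  0.00287406,  0.00585163, -0.00280774, -0.00096492,
        0.00231417]), 'effort': array([-4.48456354e-03, -3.27095211e+01, -3.35490310e+01, -3.08142007e-04,
       -4.68539700e-03,  9.86109754e-07]), 'tool_pos': array([0.50044363, 0.20127766, 0.10755982]), 'tool_rot': array([1.61331449e+00, 2.69393584e+00, 2.33104583e-03]), 'contact_force': array([-1.40642671,  0.70398158,  0.28118788]), 'wrist_torque': array([ 0.01849225,  0.00652573, -0.06513726]), 'grip_force': 0.0, 'opening': 0.05009407285675236}
```

View pics/w3.png

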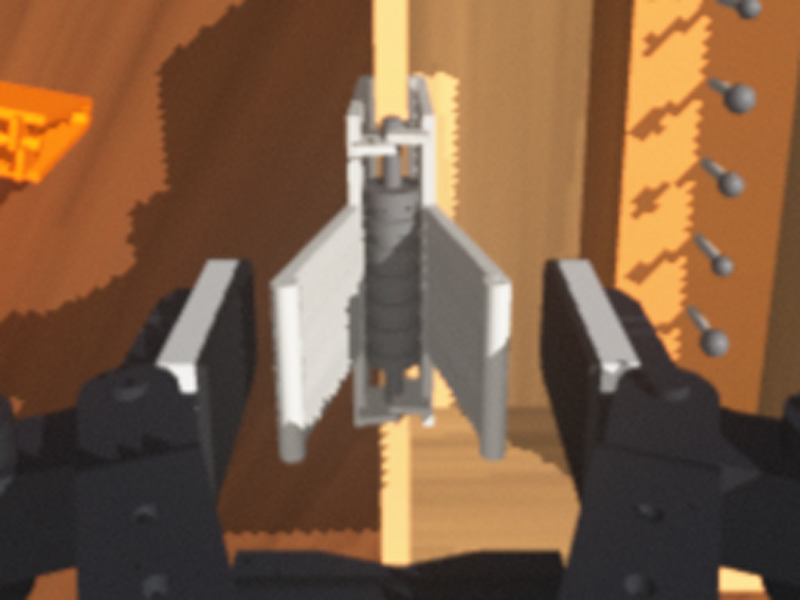

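```bash
python3 -c "
from h import *
D=cam('wrist');o=ctrl.get_obs();p=o['tool_pos'];print(p)
f=lambda x,y,z:onz(D[1],D[2],(x/3.125+128-.35,y/3.125+150-.35),z)
m=(f(273,373,.1105)+f(511,373,.1105))/2;print(m,np.linalg.norm(f(273,373,.1105)-f(511,373,.1105)))
plan(m[0],m[1],.106,28.2)
"
```

```text
[0.50010244 0.20117064 0.10703042]
[0.50105035 0.20036741 0.1105    ] 0.036837370476877546
t 3.8 shift cm [-0.12  0.05  0.1 ] turn -0.03 pos [0.5001 0.2012 0.107 ] zaxis [ 0.001  0.    -1.   ] hd 28.17
```

>>> {"name": "servo_tool", "arguments": {"increments": [[[5, -0.1, -0.1, 0.1, 0], [5, -0.1, -0.1, 0.1, 0], [4, -0.1, -0.1, 0.1, 0], [3.4, -0.1, -0.1, 0.1, 0], [3.4, -0.1, -0.1, 0.1, 0]]], "newtons": 40}}

```text
t: 4.3
tool_pos: [0.4993, 0.1998, 0.1055]
tool_rot: [1.614, 2.695, 0.0]
contact_force: [-0.0, 0.2, 0.8]
opening: 0.0342
grip_force: 6.5
```

>>> {"name": "servo_tool", "arguments": {"increments": [[[2.5, 0, 0, 0, 0], [1.5, 0, 0, 0, 0], [0.8, 0, 0, 0, 0], [0.8, 0, 0, 0, 0], [0.8, 0, 0, 0, 0]]]}}

```text
t: 4.8
tool_pos: [0.5008, 0.2002, 0.1088]
tool_rot: [1.613, 2.693, 0.003]
contact_force: [-4.9, -1.6, 14.0]
opening: 0.0122
grip_force: 42.6
```

>>> {"name": "servo_tool", "arguments": {"increments": [[[0.5, 0, 0, 0, 0], [0.5, 0, 0, 0, 0], [0.5, 0, 0, 0, 0], [0.5, 0, 0, 0, 0]]]}}

```text
t: 5.2
tool_pos: [0.5009, 0.2002, 0.1088]
tool_rot: [1.613, 2.693, 0.003]
contact_force: [-4.5, -1.4, 14.3]
opening: 0.0126
grip_force: 42.5
```

```bash
python3 -c "
from h import *
plan(.5,.201,.106,28.2)
D=cam('wrist');E=cam('scene')
save('w4.png',np.hstack([cv2.resize(D[0][150:342,128:352],(467,400),interpolation=cv2.INTER_CUBIC),cv2.resize(E[0][160:260,295:375],(320,400),interpolation=cv2.INTER_CUBIC)]))"
```

```text
t 5.2 shift cm [ 0.11 -0.04  0.28] turn -0.02 pos [0.5009 0.2002 0.1088] zaxis [ 0.003  0.001 -1.   ] hd 28.18
```

View pics/w4.png

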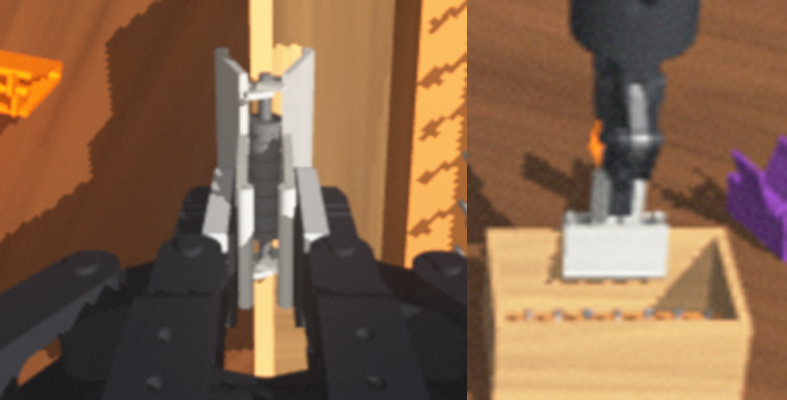

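The clip is squeezed to a 12.6 mm opening with its jaws flared clear of the wall on both sides (wrist crop, jaws at x 215–312). Next I lift straight up.

>>> {"name": "servo_tool", "arguments": {"increments": [[[0.5, 0, 0, -0.5, 0], [0.5, 0, 0, -1.5, 0], [0.5, 0, 0, -3, 0], [0.5, 0, 0, -4.5, 0], [0.5, 0, 0, -6, 0]]]}}

```text
t: 5.8
tool_pos: [0.4995, 0.1998, 0.1669]
tool_rot: [1.614, 2.695, 0.001]
contact_force: [0.1, -0.1, -0.5]
opening: 0.0124
grip_force: 40.7
```

>>> {"name": "servo_tool", "arguments": {"increments": [[[0.5, 0, 0, -4, 0], [0.5, 0, 0, -8, 0], [0.5, 0, 0, -10, 0], [0.5, 0, 0, -10, 0]]]}}

```text
t: 6.2
tool_pos: [0.5013, 0.2003, 0.2712]
tool_rot: [1.611, 2.689, 0.01]
contact_force: [0.5, -0.4, -0.1]
opening: 0.0125
grip_force: 40.7
```

```bash
python3 -c "
from h import *
plan(.48,-.179,.265,-1.5)"
```

```text
t 6.2 shift cm [-32.43 -19.79   0.51] turn 29.67 pos [0.5013 0.2003 0.2712] zaxis [ 0.009  0.002 -1.   ] hd 28.17
```

>>> {"name": "servo_tool", "arguments": {"increments": [[[0.5, -2, -1.2, 0, 3], [0.5, -6, -3, 0, 8], [0.5, -10, -5, 0, 13], [0.5, -14, -7, 0, 18], [0.5, -18, -8.5, 0, 23]]]}}

```text
t: 6.7
tool_pos: [0.5081, -0.0006, 0.2637]
tool_rot: [-2.122, -2.314, 0.002]
contact_force: [0.6, 0.1, -0.2]
opening: 0.0122
grip_force: 40.7
```

```bash
python3 -c "
from h import *
import pickle
D=pickle.load(open('d0.pkl','rb'))
K,C=D['top'][1:]; Ks,Cs=D['scene'][1:]
def t(p,o,off): return ((p[0]-off[0])/5+o[0]-.4,(p[1]-off[1])/5+o[1]-.4)
T2=lambda p:t(p,(283,160),(400,300)); S2=lambda p:t(p,(160,170),(0,300))
P=[]
for a,b in [((518,373),(208,368)),((718,384),(50,318))]:
    x=tri((K,C,T2(a)),(Ks,Cs,S2(b)));print(x);P.append(onz(Ks,Cs,S2(b),.135));print(P[-1])
print((P[0]+P[1])/2,np.linalg.norm(P[0]-P[1]))
plan(.54,-.179,.27,-1.5)"
```

```text
(array([ 0.60331385, -0.12535588,  0.13559456]), array([1.13491944e-05]))
[ 0.60209951 -0.12339284  0.135     ]
(array([ 0.60151894, -0.22910155,  0.13528996]), array([2.1865245e-06]))
[ 0.60105456 -0.22820666  0.135     ]
[ 0.60157704 -0.17579975  0.135     ] 0.10481902761460178
t 6.7 shift cm [-18.04   1.63  -0.65] turn 6.47 pos [ 0.5081 -0.0006  0.2637] zaxis [-0.002  0.    -1.   ] hd 4.97
```

>>> {"name": "servo_tool", "arguments": {"increments": [[[0.5, -4, 0.4, 0, 1.5], [0.5, -8, 0.8, -0.3, 3], [0.5, -12, 1.2, -0.6, 4.5], [0.5, -15, 1.4, -0.6, 6], [0.5, -18, 1.6, -0.6, 6]]]}}

```text
t: 7.2
tool_pos: [0.5408, -0.1783, 0.2696]
tool_rot: [-2.237, -2.202, 0.001]
contact_force: [0.5, -0.2, -0.4]
opening: 0.0125
grip_force: 40.7
```

>>> {"name": "servo_tool", "arguments": {"increments": [[[0.5, 0, 0, 0, 0], [0.5, 0, 0, 0, 0], [0.5, 0, 0, 0, 0]]]}}

```text
t: 7.5
tool_pos: [0.541, -0.176, 0.2703]
tool_rot: [-2.235, -2.205, 0.0]
contact_force: [-0.5, 0.2, -0.5]
opening: 0.0124
grip_force: 40.6
```

```bash
python3 -c "
from h import *
import pickle
plan(.6024,-.1772,.27,-1)
D=cam('wrist');pickle.dump(D,open('w5.pkl','wb'))
print([proj(D[1],D[2],X).round(1) for X in ([.6033,-.1253,.135],[.6015,-.229,.135])])
save('w5.png',cv2.resize(D[0],(800,600),interpolation=cv2.INTER_CUBIC))"
```

```text
t 7.5 shift cm [-0.04  6.14  0.02] turn 0.21 pos [ 0.541  -0.176   0.2703] zaxis [-0.001  0.001 -1.   ] hd -0.79
[array([322.4, 136.6]), array([315.2, 241.6])]
```

View pics/w5.png

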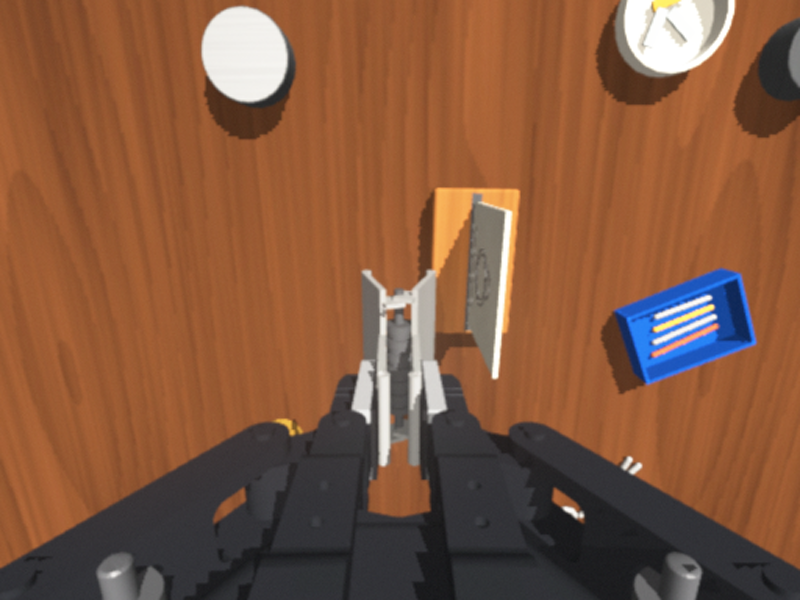

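The wrist view shows the card's top edge from (509,211) to (495,377), and the clip held square in the fingers about x 400 with its jaws flared.

```bash
python3 -c "
from h import *
import pickle
im,K,C=pickle.load(open('w5.pkl','rb'))
f=lambda x,y,z:onz(K,C,(x*.64-.2,y*.64-.2),z)
a,b=f(508,211,.135),f(495.5,377,.135);print(a,b,np.linalg.norm(a-b),(a+b)/2,np.degrees(np.arctan2(-(a-b)[0],(a-b)[1])))
c,d=f(363,271,.209),f(434,271,.209);print('lips far end',c,d,(c+d)/2)
c=f(399,298,.2375);d=f(398,438,.2375);print('hinge',c,d,(c+d)/2,np.linalg.norm(c-d),np.degrees(np.arctan2(-(c-d)[0],(c-d)[1])))
m=(a+b)/2
plan(.6025,-.1765,.225,-1.2)
"
```

```text
[ 0.60545204 -0.12377367  0.135     ] [ 0.60315757 -0.22848927  0.135     ] 0.10474073741598491 [ 0.60430481 -0.17613147  0.135     ] -1.2552341604162718
lips far end [ 0.52688681 -0.14259775  0.209     ] [ 0.55733539 -0.14301226  0.209     ] [ 0.5421111 -0.142805   0.209    ]
hinge [ 0.54230039 -0.14703915  0.2375    ] [ 0.54108053 -0.20602297  0.2375    ] [ 0.54169046 -0.17653106  0.2375    ] 0.05899643677154651 -1.1847796718534207
t 7.55 shift cm [0.01 6.14 4.56] turn 0.43 pos [ 0.5411 -0.1758  0.2706] zaxis [-0.001  0.001 -1.   ] hd -0.77
```

>>> {"name": "servo_tool", "arguments": {"increments": [[[0.5, 0, 2, 0, 0.4], [0.5, 0, 4, 0, 0.4], [0.5, 0, 6.2, 0, 0.4], [0.5, 0, 6.2, 2, 0.4], [0.5, 0, 6.2, 4, 0.4]]]}}

```text
t: 8.05
tool_pos: [0.6044, -0.1766, 0.2316]
tool_rot: [2.242, 2.199, 0.001]
contact_force: [0.5, 0.4, -1.8]
opening: 0.0124
grip_force: 40.7
```

>>> {"name": "servo_tool", "arguments": {"increments": [[[0.5, 0, 0, 0.5, 0], [0.5, 0, 0, 0.5, 0], [0.5, 0, 0, 0.5, 0], [0.5, 0, 0, 0.5, 0]]]}}

```text
t: 8.45
tool_pos: [0.604, -0.1779, 0.228]
tool_rot: [2.243, 2.196, 0.002]
contact_force: [0.3, -0.3, -0.6]
opening: 0.0121
grip_force: 40.6
```

```bash
python3 -c "
from h import *
import pickle
plan(.6025,-.1765,.178,-1.2)
D=cam('wrist');T=cam('top');S=cam('scene');pickle.dump((D,T,S),open('w6.pkl','wb'))
r=lambda a:cv2.resize(a,(400,300),interpolation=cv2.INTER_CUBIC)
save('w6.png',np.vstack([cv2.resize(D[0][110:230,156:356],(800,480),interpolation=cv2.INTER_CUBIC)]))
print(onz(S[1],S[2],(188,185),.13))"
```

```text
t 8.45 shift cm [ 0.14 -0.17  5.  ] turn -0.02 pos [ 0.604  -0.1779  0.228 ] zaxis [ 0.002 -0.001 -1.   ] hd -1.22
[ 0.61906974 -0.15389246  0.13      ]
```

View pics/w6.png

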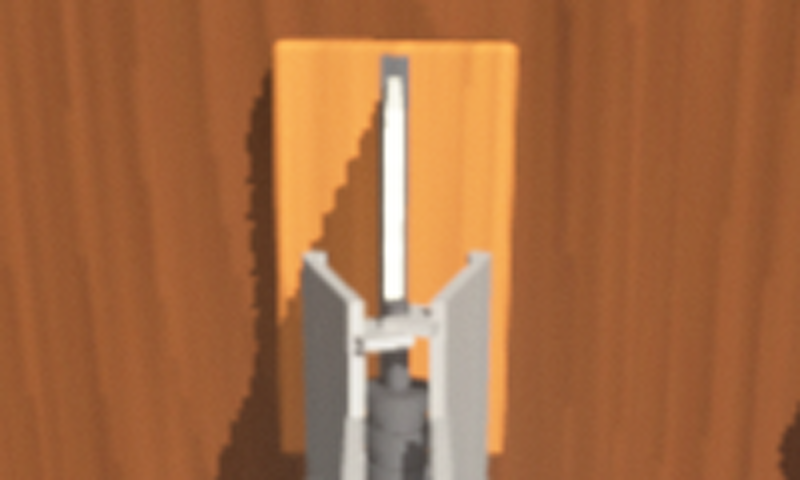

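The view shows the card edge at x 394 running centrally and parallel between the jaws (x 303–490). I'll check the centring along the edge, then descend.

```bash
python3 -c "
from h import *
import pickle
D,T,S=pickle.load(open('w6.pkl','rb'))
f=lambda x,y,z:onz(D[1],D[2],(x/4+156-.4,y/4+110-.4),z)
a=f(394,76,.135);b=f(303,253,.1655);c=f(490,253,.1655);print(a,b,c,'along-edge gap (want .0205)',a[1]-(b+c)[1]/2,'gape',c[0]-b[0],'x off',(b+c)[0]/2-a[0])
"
```

```text
[ 0.60569916 -0.11735748  0.135     ] [ 0.58978805 -0.14447573  0.1655    ] [ 0.62128646 -0.14516527  0.1655    ] along-edge gap (want .0205) 0.027463023877423692 gape 0.0314984120227253 x off -0.0001619054121094754
```

>>> {"name": "servo_tool", "arguments": {"increments": [[[0.5, 0.1, 0, 0.8, 0], [0.5, 0.1, 0, 1.8, 0], [0.5, 0.1, 0, 2.8, 0], [0.5, 0.1, 0, 3.8, 0], [0.5, 0.1, 0, 4.6, 0]]]}}

```text
t: 9.1
tool_pos: [0.6029, -0.1766, 0.1784]
tool_rot: [-2.244, -2.196, 0.001]
contact_force: [0.5, -0.4, -1.1]
opening: 0.0122
grip_force: 40.6
```

>>> {"name": "servo_tool", "arguments": {"increments": [[[0.5, 0, 0, 0.2, 0], [0.5, 0, 0, 0.2, 0], [0.5, 0, 0, 0.2, 0], [0.5, 0, 0, 0.2, 0], [0.5, 0, 0, 0.2, 0]]]}}

```text
t: 9.6
tool_pos: [0.6038, -0.1769, 0.179]
tool_rot: [2.244, 2.197, 0.001]
contact_force: [0.1, -0.4, -0.2]
opening: 0.0124
grip_force: 40.6
```

```bash
python3 -c "
from h import *
import pickle
plan(.6025,-.1765,.178,-1.2)
D=cam('wrist');S=cam('scene');pickle.dump((D,S),open('w7.pkl','wb'))
save('w7.png',np.hstack([cv2.resize(D[0][110:230,206:306],(400,480),interpolation=cv2.INTER_CUBIC),cv2.resize(S[0][140:240,150:230],(384,480),interpolation=cv2.INTER_CUBIC)]))"
```

```text
t 9.6 shift cm [ 0.04 -0.13  0.1 ] turn -0.03 pos [ 0.6038 -0.1769  0.179 ] zaxis [ 0.001 -0.    -1.   ] hd -1.23
```

View pics/w7.png

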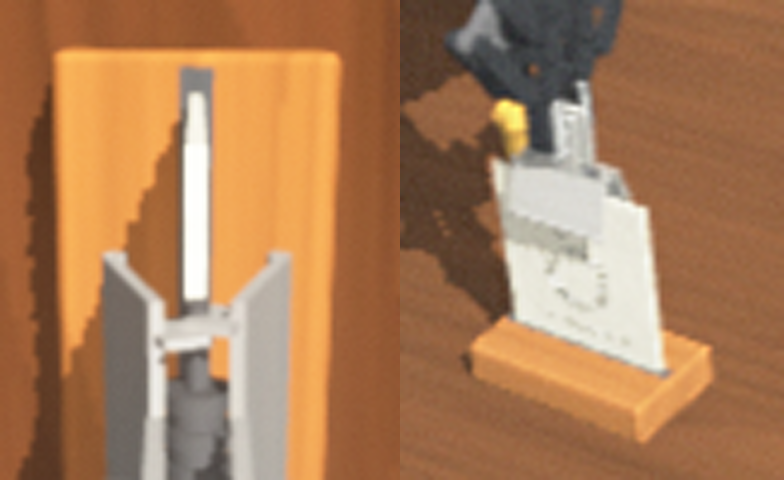

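The clip is astride the card, which runs centrally (x 197) between the jaws (x 104–292), and one jaw covers the card's face in the scene view. I'll do one numeric check of depth and centring.

```bash
python3 -c "
from h import *
import pickle
D,S=pickle.load(open('w7.pkl','rb'))
f=lambda x,y,z:onz(D[1],D[2],(x/4+206-.4,y/4+110-.4),z)
a=f(197,143,.135)
for z in (.1165,): b=f(104,253,z);c=f(292,253,z);print(a,b,c,a[1]-(b+c)[1]/2,(b+c)[0]/2-a[0],c[0]-b[0])
# scene: lower jaw corner on plane x=.6025+.0135
for p in ((508,200),(602,235),(495,158),(648,208)):
    q=((p[0]-400)/4.8+150-.4,p[1]/4.8+140-.4);o,v=ray(S[1],S[2],q);X=.6165 if p[0] in(508,602) else .603;print(p,(o+v*(X-o[0])/v[0]).round(4))
"
```

```text
[ 0.60572967 -0.12347637  0.135     ] [ 0.58962703 -0.1435239   0.1165    ] [ 0.62129451 -0.14421583  0.1165    ] 0.020393492703181026 -0.00026889836543875223 0.031667484939852164
(508, 200) [ 0.6165 -0.2093  0.1236]
(602, 235) [ 0.6165 -0.1452  0.1201]
(495, 158) [ 0.603  -0.2268  0.1386]
(648, 208) [ 0.603  -0.1224  0.1366]
```

>>> {"name": "servo_tool", "arguments": {"increments": [[[0.5, 0, 0, 0.1, 0], [0.5, 0, 0, 0.25, 0], [0.5, 0, 0, 0.25, 0], [0.5, 0, 0, 0.25, 0], [0.5, 0, 0, 0.25, 0]]]}}

```text
t: 10.2
tool_pos: [0.6035, -0.1768, 0.1758]
tool_rot: [-2.245, -2.197, 0.0]
contact_force: [-0.2, -1.0, -0.9]
opening: 0.0125
grip_force: 40.6
```

>>> {"name": "servo_tool", "arguments": {"increments": [[[0.5, 0, 0, 0, 0], [0.5, 0, 0, 0, 0], [0.5, 0, 0, 0, 0]]]}}

```text
t: 10.5
tool_pos: [0.6035, -0.1768, 0.1758]
tool_rot: [-2.245, -2.197, -0.0]
contact_force: [0.1, 0.9, -1.5]
opening: 0.0121
grip_force: 40.6
```

No contact force, and the grip is steady. Handing the job in.

```bash
python3 -c "
from h import *
print(ctrl.finish_job())"
```

```text
the job is handed in; nothing more can be done
None
```

I handed the job in at about 10.5 s with the steel clip squeezed fully open and held square astride the middle of the card's top edge, its jaws about 18–22 mm down on each side and no contact force felt; no verdict came back.

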